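# Settle a crank disc on the balancing stand and lock it with the toggle lever

## Task

Lift the crank disc out of its plywood rack by the rim, lay its arbor gently across the rollers of the small balancing stand with the disc between the open clamp jaws, and let go. Let it swing until it has come to rest by itself, its heavy side with the crank pin hanging down. Then, without touching the disc, reach in at a slant under the stand's front guard with a fingertip and push the toggle lever down past its dead point until it snaps over and the jaws lock the disc as it settled; do not force the lever, take the hand away, and leave the other things on the bench where they are.

Things in the scene. Friction and masses are not known exactly. Their poses are not given: they have to be found in the camera images.
- rotor: crank disc on its arbor: bare metal disc, diameter 140, 12 thick, upright; steel arbor, diameter 10, reaching 54 to either side of the disc's mid-plane; about 0.5 kg in all. Origin: disc centre; y axis: along the arbor, level. Grip the rim from above by its flat faces, smooth over the outer 22 mm. At the start it stands in the rack's slot, centre 78 above the bench.
- crank_pin (a point): outer end of the crank pin, the disc's only heavy spot: stub of diameter 22, 14 proud of the disc's +y face, axis 33 mm from the arbor's axis. The frame turns with the disc: its z axis runs from the pin towards the arbor, so it is straight up when the pin hangs straight down; y axis along the arbor. Starts 55 to 120 degrees from straight down, never at the top.
- stand: balancing stand, fixed to the bench: grey base 100 x 92 mm, two aluminium cheeks 90 high, 64 apart, each with two overlapping thin rollers (diameter 36) on its outside. Origin: centre of the underside. y axis: the arbor's direction when laid in (either end may face +y); -x: its front, with an upright sheet guard before the disc's rim and, under it, the toggle lever.
- arbor_seat (a point): where the disc's centre belongs on the stand: x 0, y 0, z 98 mm in the stand's frame (same axes). The arbor sinks into the nips of the roller pairs, 36 to 49 mm to either side of y = 0, axles at x = +-13, z 79. Open rubber jaws stand 13 mm to either side of y = 0, 29 to 43 above the bench. The arbor rolls freely: let go, the disc swings about 2 to 7 s before it rests.
- lever_pivot (a point): pivot of the toggle lever, x -41, y 0, z 28 mm in the stand's frame (same axes); the lever turns about the stand's y axis. Above its end stands the guard, an upright sheet 67 mm wide at x -79 to -81, z 95 to 139, with a lip bent forward to x -87, z 150: a gripper pointing straight down at the lever runs into it. Lean it back 30 to 45 degrees, fingers pointing down and to the stand's +x.
- lever_ball (a point): centre of the black ball, diameter 16, on the lever's end, 52 mm from the pivot. Lever up (open): 30 degrees above level, ball at x -86, z 54 mm in the stand's frame; locked: 12 degrees below level, ball at x -92, z 17.
- toggle (a joint): toggle lever, rad: 0 = up, jaws open, as found; 0.733 = fully down against its stop, jaws locked. An over-centre spring strut resists by about 6 to 11 N at the ball, has its dead point near 0.54 and then snaps the lever home by itself; let go before that, the lever springs up again.
- rack: plywood rack, 112 x 44 mm, 40 high, fixed to the bench, with a slot 15 wide along its x axis in which the disc stands. Origin: centre of its underside.
- oil: small oil bottle with a spout, diameter 44, 145 high, a loose bystander. Origin: centre of its underside.
- tub_near: tub of cotton swabs, diameter 59, 80 high, a loose bystander beside the rack. Origin: centre of its underside.

How it is judged:
By the outcome, as a careful person would: the job done as asked, in the order asked, and still so for the second after the job is handed in, with the robot touching nothing.
It also fails if it takes over 51 s, if anything falls off the work surface, if the arm or the gripper's body presses on something with over 40 N, if the wrist force passes 120 N, or if a joint passes its speed limit or range.

## Robot

A 7-joint arm with a two-finger parallel gripper is mounted at the origin on a cart in front of the work surface, level with it; the furniture and walls round the work are solid. World frame = base frame: x ahead of the robot, y to its left, z up, the work surface at z = 0. Lengths are in mm, angles in rad, forces in N, time in s.
With the tool pointing down it reaches from about 400 to 875 mm from the base axis. Payload 4.4 kg.
Tool frame: the origin (TCP) lies at the very end of the fingers, on their centre line; the grasp point (between the pads) lies 19 mm behind it; z points along the fingers, y is the direction in which the jaws open and shut (so a half turn about z gives the same grasp; the last joint's range is limited). The gripper opens to 85 mm and grips with 20 to 120 N. Pads are 22 mm wide; open, the fingers measure 114 mm over their backs; the gripper's body (76 mm by 85 mm) begins 54 mm behind the grasp point. The pads swing forward as they close: fully open they stand 13 mm farther back than shut.
Start: joints at [1.149, 0.628, 0.038, 1.517, -0.027, 0.996, -0.02], TCP at [226.449, -609.293, 231.313] pointing down, gripper open.
Joint ranges: [-3.06, 3.06], [-0.37, 2.12], [-1.25, 1.32], [0.18, 2.47], [-1.1, 4.24], [0.23, 1.98], [-2.94, 2.94]. Speed limits (rad/s): [2.57, 2.57, 3.14, 3.14, 3.14, 3.14, 3.14].

## Interface

Orientations are given as a 3x3 rotation matrix whose columns are the frame's x, y, z axes.
In Python, from plant import env, cams gives the robot as it stands.
- The arm moves only by the tool send_rows, never from a script. Its argument "targets" is one flat list of numbers, 6 for each row, row after row: the shift along the tool's x, y, z in mm, then the turn, a rotation vector about the tool's x, y, z in degrees. A call has 1 to 8 rows; each row is the pose to reach, as a shift and turn from the pose commanded when the call began, along the tool's axes at that moment; what a row does not reach only later rows make up. A row lasts 1/12 s, in which the tool goes at most 41.7 mm and 7.16 degrees, less where a joint would pass 70% of its speed; a pose out of reach is approached as far as the arm can. A call with a gripper value outside its range is refused whole. "hand" is the opening, from -1 (shut) to 1 (fully open), set as the call begins (left out, the last holds). The fingers move at their own pace and stop on an object; the grip force is fixed at half the most. Time passes only in rows, so rows that repeat a pose let the fingers close. It gives the time, the measured TCP pose, the force and the opening at its end, in the units of the state.
- env.get_state(): the state, without advancing time (a new reading comes with each control period).
- cams.camera(name): name is "scene" or "top"; returns the picture (384x512x3 uint8, blue, green, red); there is no depth.
- cams.camera_params(name): a dict with "mtx" (3x3 intrinsics, pixels), "eye" and "attitude" of the camera in the world. Camera axes: x right, y down, z forward; pixel columns grow to the right and rows downward; lengths in mm; the calibration is good to about 2 mm. A picture is of the moment at which its call begins. camera_params takes no time and is no camera call.
- env.sign_off(): hands the job in, once; it reports no verdict.
The state is a dict: "t": time; "qpos": joint angles; "dq": joint speeds; "joint_torque": joint torques, N m; "ee_pos": TCP position; "tcp_rot": TCP orientation; "wrist_force": force on the tool from outside, world axes, zero at the start; "moment": the same for the moment, N m; "grip_width": finger opening in mm.
Only numpy, scipy, OpenCV 4.12 (cv2) and the standard library are available. Lean on these libraries where they do the work, as an engineer would, in place of code of your own. Each camera call takes 0.05 s, during which the arm holds its last target.

## Working session

There is one attempt and no reset: what is moved stays moved. The work goes in short steps, Python scripts to look and compute and a tool call to move; the robot and the scene stay as the last step left them, time stands still between calls to the robot, and variables do not carry over. Pictures are saved under pics/ and viewed, and the job is handed in when it is done.

Besides the shell and the picture viewer there is one more tool, called after "Call:" as name(argument=value, ...) on one line, values as JSON. send_rows: Moves the arm, as the interface text tells. Its arguments: {"type":"object","properties":{"targets":{"type":"array","items":{"type":"number"}},"hand":{"type":"number"}},"required":["targets"]}

```bash
ls; mkdir -p pics
python3 - <<'E'
from plant import env,cams
import cv2,numpy as np
np.set_printoptions(precision=3,suppress=True)
for n in("scene","top"):
    cv2.imwrite(f"pics/{n}0.png",cams.camera(n))
    print(n,cams.camera_params(n))
s=env.get_state();print(s)
E
```

```text
pics
scene {'mtx': array([[465.46 ,   0.   , 255.259],
       [  0.   , 465.46 , 191.377],
       [  0.   ,   0.   ,   1.   ]]), 'eye': array([-343.897, -901.714,  893.931]), 'attitude': array([[ 0.667, -0.466,  0.581],
       [-0.745, -0.401,  0.534],
       [-0.016, -0.789, -0.614]])}
top {'mtx': array([[463.328,   0.   , 251.8  ],
       [  0.   , 463.328, 198.243],
       [  0.   ,   0.   ,   1.   ]]), 'eye': array([ 301.608, -200.998, 1217.162]), 'attitude': array([[ 0.011, -0.99 ,  0.138],
       [-1.   , -0.012, -0.006],
       [ 0.008, -0.138, -0.99 ]])}
{'t': 0.1, 'qpos': array([ 1.149,  0.629,  0.038,  1.518, -0.027,  0.996, -0.02 ]), 'dq': array([-0.   , -0.002,  0.001, -0.   ,  0.001, -0.   ,  0.   ]), 'joint_torque': array([  0.004, -56.453,   1.231, -19.397,   0.011,   0.005,  -0.   ]), 'ee_pos': array([ 226.25 , -608.743,  230.488]), 'tcp_rot': array([[ 0.937,  0.348, -0.001],
       [ 0.348, -0.937,  0.002],
       [-0.   , -0.002, -1.   ]]), 'wrist_force': array([-0.654,  1.018,  0.815]), 'moment': array([-0.005,  0.072, -0.015]), 'grip_width': 85.27533201805628}
```

View pics/scene0.png

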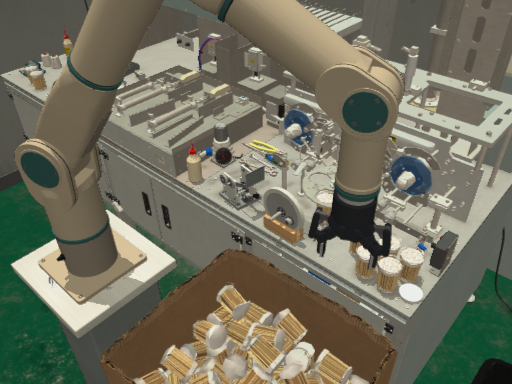

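View pics/top0.png

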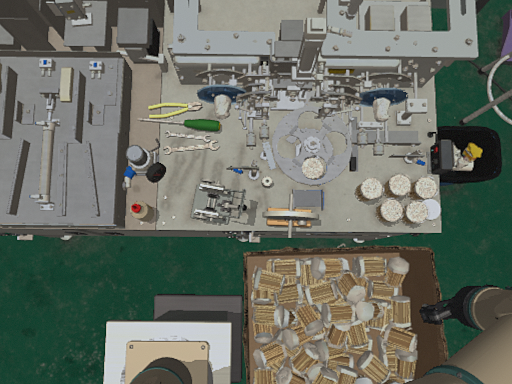

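Run:
```python
import cv2
a=cv2.imread("pics/scene0.png")[130:260,180:330];cv2.imwrite("pics/s0z.png",cv2.resize(a,None,fx=5,fy=4.6,interpolation=cv2.INTER_CUBIC))
a=cv2.imread("pics/top0.png")[160:240,180:340];cv2.imwrite("pics/t0z.png",cv2.resize(a,None,fx=5,fy=5,interpolation=cv2.INTER_CUBIC))
```

```text
(no output)
```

View pics/s0z.png

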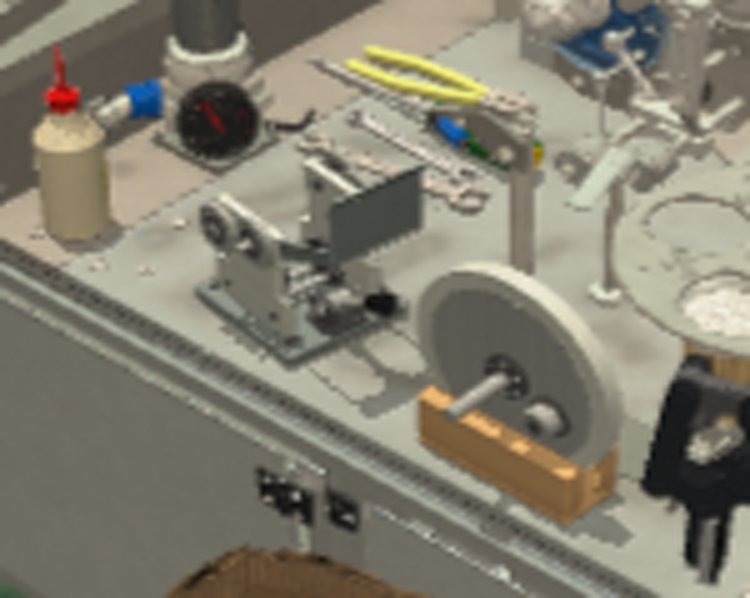

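View pics/t0z.png

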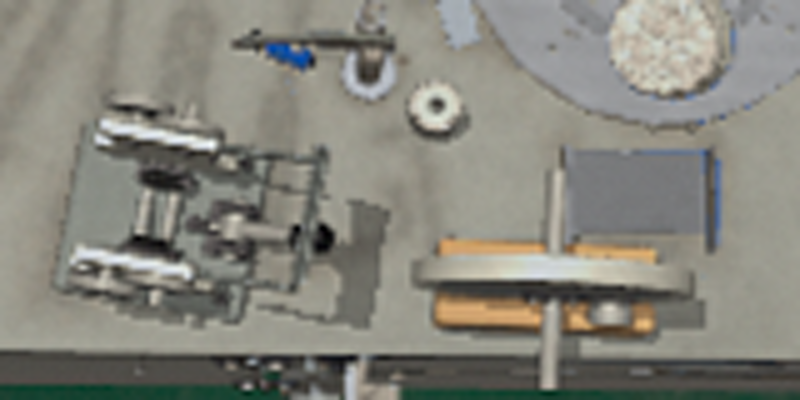

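```bash
cat > h.py <<'E'
import numpy as np,cv2
from plant import env,cams
np.set_printoptions(precision=2,suppress=True)
P={n:cams.camera_params(n) for n in("scene","top")}
def ray(n,u,v):
    p=P[n];d=p["attitude"]@np.linalg.inv(p["mtx"])@[u,v,1.];return p["eye"],d
def onz(n,u,v,z):
    e,d=ray(n,u,v);return e+d*(z-e[2])/d[2]
def proj(n,X):
    p=P[n];c=p["mtx"]@p["attitude"].T@(np.asarray(X,float)-p["eye"]);return c[:2]/c[2]
def tri(us,ut):
    A=[];b=[]
    for n,u in(("scene",us),("top",ut)):
        e,d=ray(n,*u);d=d/np.linalg.norm(d);M=np.eye(3)-np.outer(d,d);A.append(M);b.append(M@e)
    A=np.vstack(A);b=np.hstack(b);x=np.linalg.lstsq(A,b,rcond=None)[0]
    return x,np.linalg.norm(A@x-b)
def zoom(img,x0,y0,x1,y1,f,out):
    a=cv2.resize(img[y0:y1,x0:x1],None,fx=f,fy=f,interpolation=cv2.INTER_CUBIC)
    for u in range((x0+9)//10*10,x1,10):
        cv2.line(a,(int((u-x0+.5)*f),0),(int((u-x0+.5)*f),6),(0,0,255),1);cv2.putText(a,str(u),(int((u-x0+.5)*f)-10,18),0,.4,(0,0,255),1)
    for v in range((y0+9)//10*10,y1,10):
        cv2.line(a,(0,int((v-y0+.5)*f)),(6,int((v-y0+.5)*f)),(0,0,255),1);cv2.putText(a,str(v),(8,int((v-y0+.5)*f)+4),0,.4,(0,0,255),1)
    cv2.imwrite(out,a)
E
python3 - <<'E'
from h import *
t=cv2.imread("pics/top0.png");s=cv2.imread("pics/scene0.png")
zoom(t,186,172,256,230,11,"pics/a1.png")
zoom(t,256,185,332,232,10,"pics/a2.png")
zoom(s,215,158,270,208,12,"pics/a3.png")
zoom(s,255,180,315,240,10,"pics/a4.png")
E
```

```text
(no output)
```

View pics/a1.png

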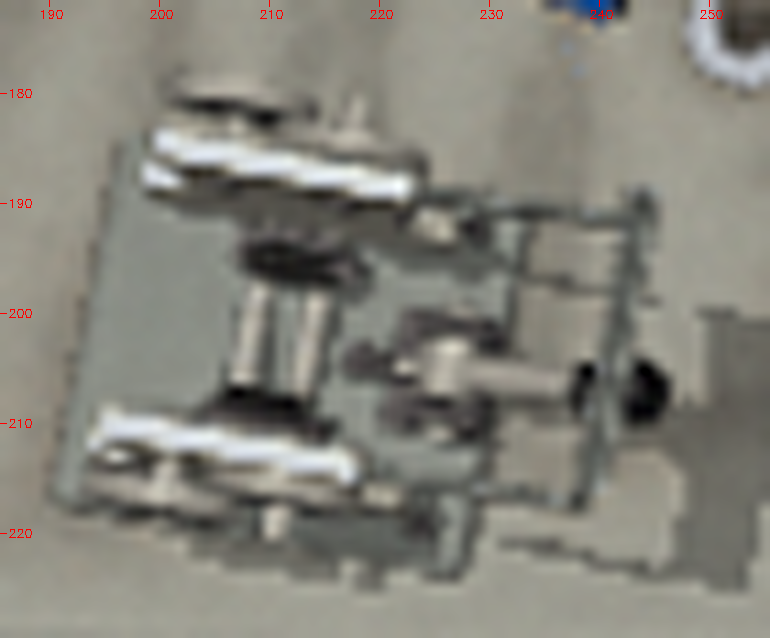

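View pics/a2.png

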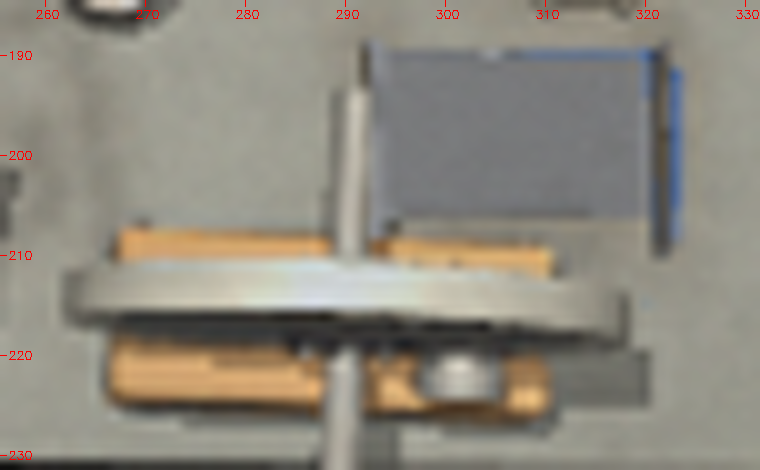

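View pics/a3.png

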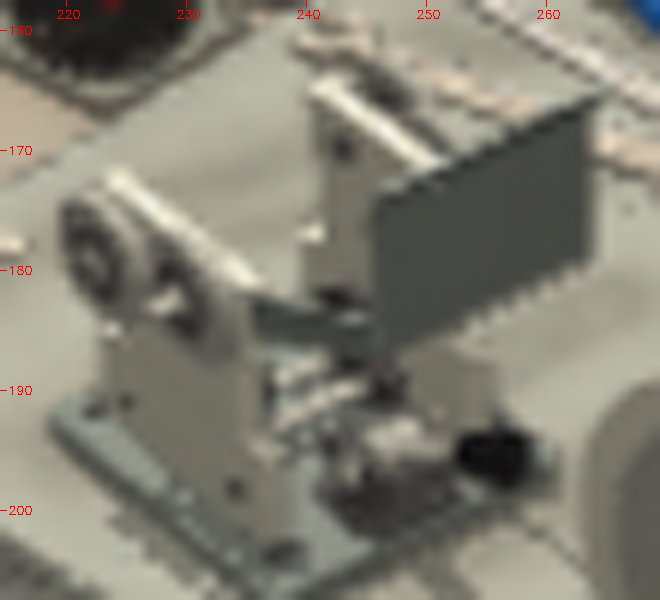

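View pics/a4.png

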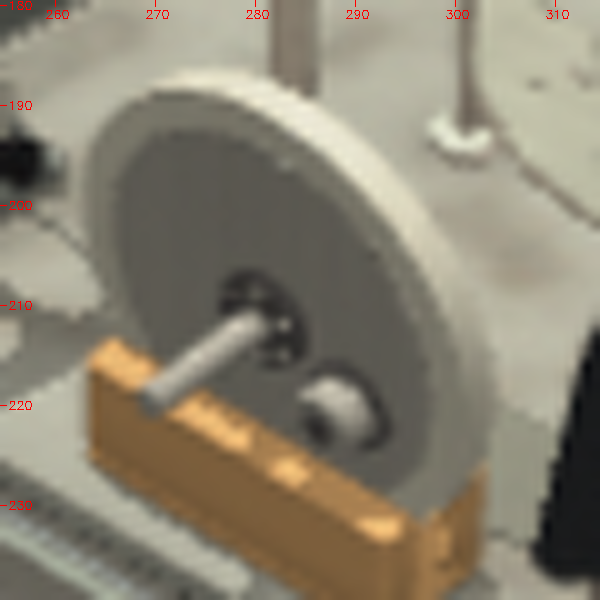

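Run:
```python
from h import *
print("ball",tri((255.5,195.5),(242,207.3)))
for a in[(200,184.3),(223,188.5),(194.5,210.6),(217.3,214.3)]: print("cheek",onz("top",*a,90)[:2])
for a in[(190.5,217),(196.8,184.5),(232,190.5),(227,223.5)]: print("base",onz("top",*a,8)[:2])
print("guard",tri((245.7,173),(238.3,217.5)),tri((264,165.7),(244,189.7)))
for a in[(223,172.5),(235.8,181.5),(241,165),(250.5,171.5)]: print("cheek s",onz("scene",*a,90)[:2])
for a in[(218.5,192.5),(238,207.5),(258,195)]: print("base s",onz("scene",*a,8)[:2])
# disc
print("arb far",onz("top",291.5,193.5,78),"disc c line top", [onz("top",*a,148)[:2] for a in[(264,213.5),(318,217.5)]])
for a in[(262.5,214),(318,218)]: print(onz("top",*a,78)[:2])
for a in[(267.2,207),(310.5,209.5),(266,224.5),(310.3,226)]: print("rack",onz("top",*a,40)[:2])
for a in[(263.5,216),(295,234.5),(303,226.5)]: print("rack s",onz("scene",*a,40)[:2])
print("arbor near end", onz("scene",269.7,219,78), "pin",tri((287,221.5),(301.3,222.5)))
for a in [(137,209)]: print("oil",onz("top",*a,140)[:2])
for a in [(420,210),(390,210),(313,168)]: print("tub",onz("top",*a,80)[:2])
print("box",[onz("top",*a,30)[:2] for a in[(293,190),(321,206)]])
```

```text
ball (array([ 440.35, -183.37,   50.83]), np.float64(1.143707257189325))
cheek [492.06 -80.2 ]
cheek [ 482.29 -137.06]
cheek [426.71 -68.51]
cheek [ 418.3  -124.41]
base [418.84 -48.89]
base [505.27 -62.98]
base [ 490.39 -156.27]
base [ 402.94 -144.71]
guard (array([ 406.1 , -177.67,  147.29]), np.float64(1.147547672108278)) (array([ 471.38, -189.13,  142.61]), np.float64(0.48949599379901887))
cheek s [422.26 -69.67]
cheek s [ 414.7  -129.55]
cheek s [485.6  -83.54]
cheek s [ 479.24 -128.32]
base s [415.94 -49.54]
base s [ 402.9  -145.18]
base s [ 486.37 -150.51]
arb far [ 473.77 -306.96   78.  ] disc c line top [array([ 415.47, -236.58]), array([ 407.67, -361.91])]
[ 421.64 -235.21]
[ 413.37 -372.44]
rack [ 443.79 -248.24]
rack [ 438.71 -359.13]
rack [ 398.89 -245.48]
rack [ 396.41 -358.35]
rack s [ 395.66 -252.08]
rack s [ 393.86 -364.9 ]
rack s [ 432.99 -361.82]
arbor near end [ 364.35 -301.38   78.  ] pin (array([ 402.18, -331.96,   61.77]), np.float64(1.9557799294802731))
oil [423.29  59.85]
tub [ 436.12 -625.21]
tub [ 435.21 -550.73]
tub [ 538.7  -360.67]
box [array([ 490.26, -315.32]), array([ 449.31, -387.69])]
```

```bash
cat >> h.py <<'E'
from scipy.spatial.transform import Rotation as Ro
TH=0.165
def Rdown(yaw): # jaw axis y along (cos yaw, sin yaw), z down
    y=np.array([np.cos(yaw),np.sin(yaw),0]);z=np.array([0,0,-1.]);return np.stack([np.cross(y,z),y,z],1)
def go(p,R=None,cp=None):
    s=env.get_state();p0=s["ee_pos"] if cp is None else np.array(cp);R0=s["tcp_rot"]
    d=R0.T@(np.array(p)-p0);r=np.zeros(3) if R is None else np.degrees(Ro.from_matrix(R0.T@R).as_rotvec())
    print("t",s["t"],"pos",s["ee_pos"],"w",s["grip_width"],"F",s["wrist_force"]);print("ROW",d.round(1),r.round(2))
E
python3 - <<'E'
from h import *
for u in [(207,183),(217.5,182),(200.5,215),(210.5,218.5)]: print(onz("top",*u,79))
go([418,-304.5,250],Rdown(-.045))
E
```

```text
[497.42 -96.35  79.  ]
[ 500.28 -122.42   79.  ]
[417.2  -82.31  79.  ]
[ 408.84 -107.15   79.  ]
t 0.1 pos [ 226.25 -608.74  230.49] w 85.27533201805628 F [-0.65  1.02  0.82]
ROW [ 285.7 -218.4  -19.1] [ -0.09  -0.06 -67.03]
```

Call:
send_rows(targets=[285.7,-218.4,-19.1,0,0,-67,285.7,-218.4,-19.1,0,0,-67,285.7,-218.4,-19.1,0,0,-67,285.7,-218.4,-19.1,0,0,-67,285.7,-218.4,-19.1,0,0,-67,285.7,-218.4,-19.1,0,0,-67,285.7,-218.4,-19.1,0,0,-67,285.7,-218.4,-19.1,0,0,-67], hand=1)

```text
t: 0.77
ee_pos: [404.4, -325.8, 249.0]
tcp_rot: [[0.208, 0.978, -0.0], [0.978, -0.208, 0.0], [-0.0, -0.0, -1.0]]
wrist_force: [0.8, 0.2, 0.0]
grip_width: 85.3
```

Run:
```python
from h import *
go([418,-304.5,235],Rdown(-.045))
```

```text
t 0.7667 pos [ 404.36 -325.76  249.01] w 85.32860794597774 F [0.78 0.21 0.02]
ROW [23.6  8.9 14. ] [-0.02 -0.   -9.4 ]
```

Call:
send_rows(targets=[23.6,8.9,14,0,0,-9.4,23.6,8.9,14,0,0,-9.4,23.6,8.9,14,0,0,-9.4,23.6,8.9,14,0,0,-9.4])

```text
t: 1.1
ee_pos: [417.2, -307.0, 234.8]
tcp_rot: [[0.053, 0.999, -0.001], [0.999, -0.053, -0.0], [-0.0, -0.001, -1.0]]
wrist_force: [0.0, 0.1, -0.3]
grip_width: 85.4
```

Run:
```python
from h import *
for n in("scene","top"):
    cv2.imwrite(f"pics/{n}1.png",cams.camera(n))
t=cv2.imread("pics/top1.png");s=cv2.imread("pics/scene1.png")
zoom(t,230,150,340,235,7,"pics/b2.png")
zoom(s,200,110,330,240,4.5,"pics/b4.png")
go([418,-304.5,150],Rdown(-.045))
```

```text
t 1.2 pos [ 416.94 -307.84  235.  ] w 85.53374868769791 F [ 0.34 -0.92 -0.68]
ROW [ 3.5  0.9 85. ] [-0.02  0.04 -0.54]
```

View pics/b2.png

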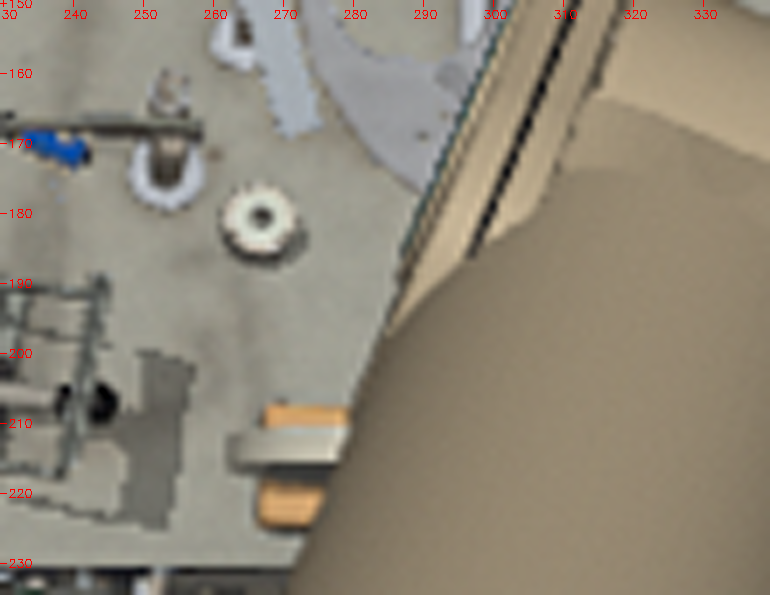

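View pics/b4.png

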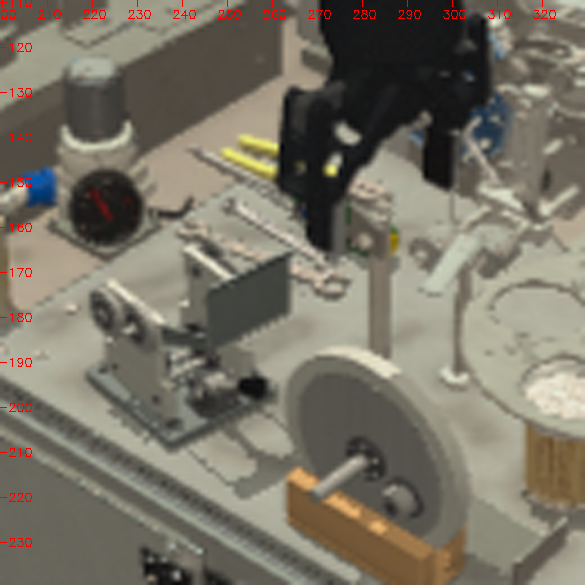

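Call:
send_rows(targets=[3.5,0.9,40,0,0,-0.5,3.5,0.9,80,0,0,-0.5,3.5,0.9,80,0,0,-0.5,3.5,0.9,80,0,0,-0.5])

```text
t: 1.53
ee_pos: [417.0, -303.3, 154.0]
tcp_rot: [[0.044, 0.999, -0.004], [0.999, -0.044, 0.002], [0.002, -0.004, -1.0]]
wrist_force: [0.2, -0.2, -0.1]
grip_width: 85.4
```

Run:
```python
from h import *
cv2.imwrite(f"pics/scene2.png",cams.camera("scene"))
s=cv2.imread("pics/scene2.png")
zoom(s,230,130,330,240,5.4,"pics/c4.png")
go([418,-304.5,124],Rdown(-.045))
S=env.get_state()
for sg in(1,-1):
    X=S["ee_pos"]+S["tcp_rot"][:,1]*42.5*sg; print(X,proj("scene",X))
```

```text
t 1.5833 pos [ 418.67 -303.94  155.71] w 85.4815366736124 F [-0.09  0.27  0.64]
ROW [-0.6 -0.6 31.7] [-0.01  0.01  0.06]
[ 461.13 -305.81  155.7 ] [294.65 179.57]
[ 376.21 -302.07  155.72] [273.01 193.96]
```

View pics/c4.png

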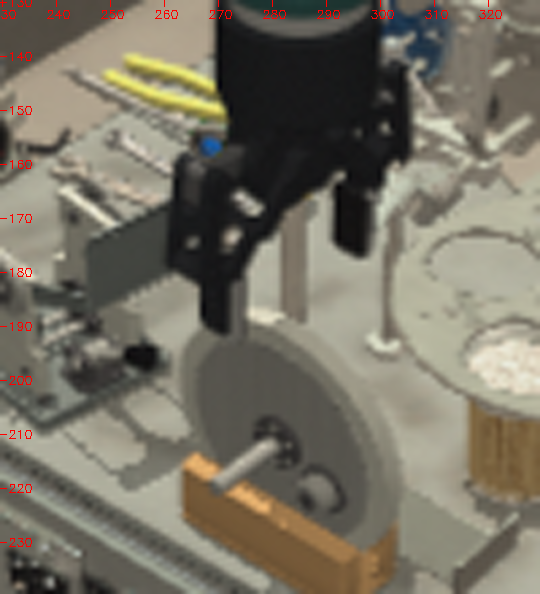

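Call:
send_rows(targets=[-0.5,-0.6,32,0,0,0,-0.5,-0.6,32,0,0,0,-0.5,-0.6,32,0,0,0])

```text
t: 1.83
ee_pos: [418.1, -304.1, 124.3]
tcp_rot: [[0.043, 0.999, 0.0], [0.999, -0.043, -0.001], [-0.001, 0.0, -1.0]]
wrist_force: [0.2, -0.8, 0.2]
grip_width: 85.4
```

Run:
```python
from h import *
cv2.imwrite(f"pics/scene3.png",cams.camera("scene"))
s=cv2.imread("pics/scene3.png")
zoom(s,230,130,330,240,5.4,"pics/d4.png")
go([418,-304.5,124],Rdown(-.045))
print([proj("scene",x) for x in((418,-304.5,78),(418,-304.5,148),(364.5,-302,78),(424,-304.8,148))])
```

```text
t 1.8833 pos [ 418.85 -304.29  124.92] w 85.66813266709445 F [-0.39 -0.48 -0.29]
ROW [-0.2 -0.8  0.9] [0.1  0.08 0.12]
[array([283.41, 209.6 ]), array([283.98, 189.17]), array([269.92, 219.07]), array([285.51, 188.16])]
```

View pics/d4.png

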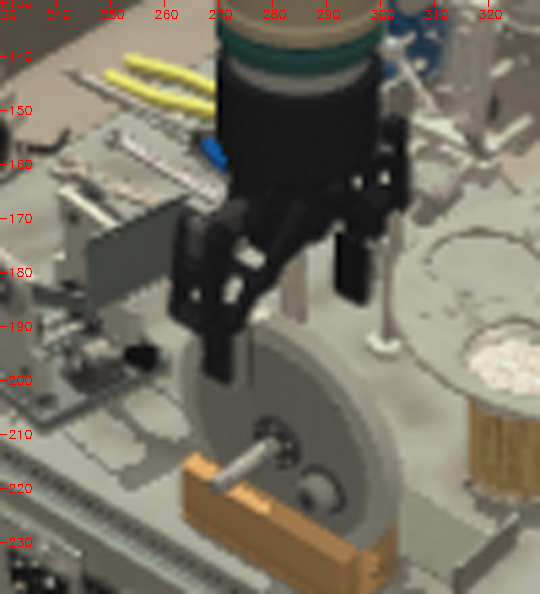

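Call:
send_rows(targets=[0,-0.8,0,0,0,0,0,-0.8,0,0,0,0,0,-0.8,0,0,0,0,0,-0.8,0,0,0,0,0,-0.8,0,0,0,0,0,-0.8,0,0,0,0,0,-0.8,0,0,0,0,0,-0.8,0,0,0,0], hand=-1)

```text
t: 2.55
ee_pos: [417.7, -303.6, 123.3]
tcp_rot: [[0.042, 0.999, 0.001], [0.999, -0.042, -0.0], [-0.0, 0.001, -1.0]]
wrist_force: [0.4, 0.5, 4.9]
grip_width: 10.6
```

Run:
```python
from h import *
cv2.imwrite(f"pics/scene4.png",cams.camera("scene"))
s=cv2.imread("pics/scene4.png")
zoom(s,230,130,330,240,5.4,"pics/e4.png")
go([418,-304.5,124],Rdown(-.045))
```

```text
t 2.6 pos [ 417.72 -303.58  123.32] w 10.410532855371263 F [0.69 0.86 4.9 ]
ROW [-0.9  0.3 -0.7] [0.04 0.02 0.17]
```

View pics/e4.png

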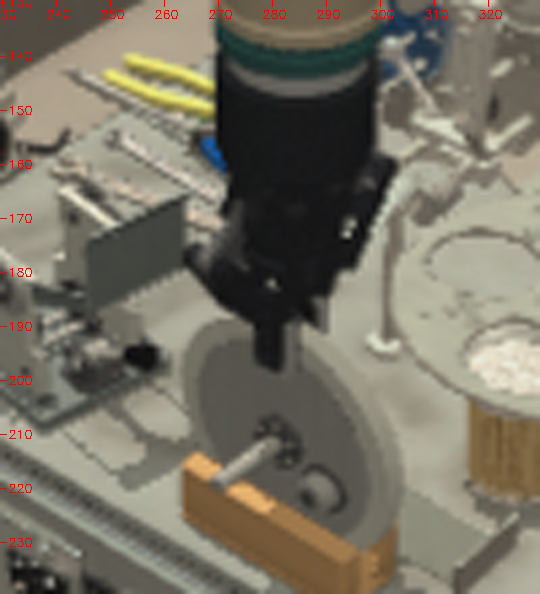

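Call:
send_rows(targets=[0,0,-10,0,0,0,0,0,-25,0,0,0,0,0,-45,0,0,0,0,0,-65,0,0,0,0,0,-90,0,0,0,0,0,-120,0,0,0,0,0,-145,0,0,0,0,0,-165,0,0,0])

```text
t: 3.27
ee_pos: [416.7, -303.2, 289.7]
tcp_rot: [[0.042, 0.999, -0.0], [0.999, -0.042, 0.0], [0.0, -0.0, -1.0]]
wrist_force: [-0.2, -0.9, -4.7]
grip_width: 11.0
```

Run:
```python
from h import *
for n in("scene","top"):
    cv2.imwrite(f"pics/{n}5.png",cams.camera(n))
s=cv2.imread("pics/scene5.png");t=cv2.imread("pics/top5.png")
zoom(s,210,110,340,240,4.5,"pics/f4.png")
zoom(t,180,150,340,240,4.8,"pics/f2.png")
go([454,-102,290],Rdown(-.165))
```

```text
t 3.3667 pos [ 418.54 -304.21  290.76] w 11.047884445719953 F [ 0.95 -0.02 -4.65]
ROW [203.5  26.8   0.3] [0.28 0.15 7.02]
```

View pics/f4.png

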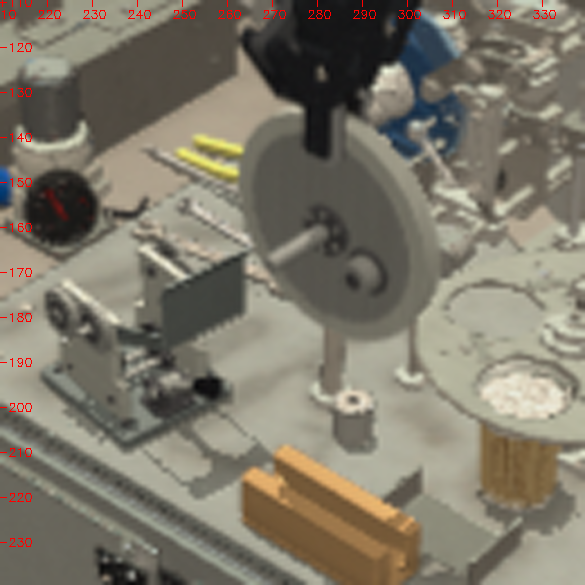

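View pics/f2.png

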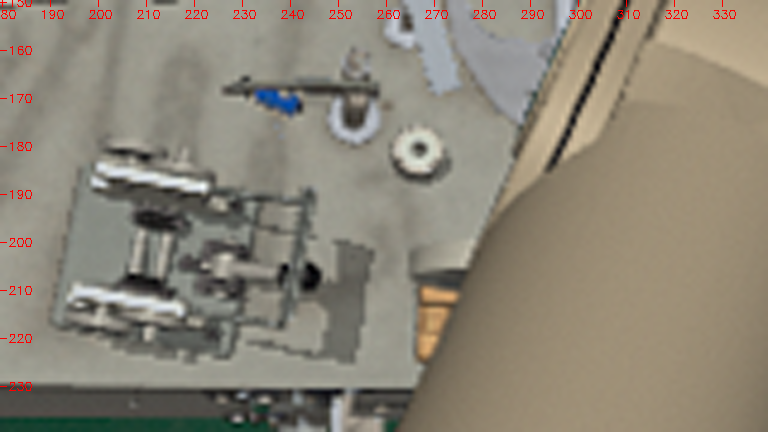

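Call:
send_rows(targets=[25,3,0,0,0,1,55,7,0,0,0,2,85,11,0,0,0,3,115,15,0,0,0,4,145,19,0,0,0,5,170,23,0,0,0,6,192,26,0,0,0,7,203,27,0,0,0,7])

```text
t: 4.03
ee_pos: [451.8, -98.0, 286.2]
tcp_rot: [[0.16, 0.987, -0.003], [0.987, -0.16, 0.003], [0.002, -0.004, -1.0]]
wrist_force: [-0.2, 1.1, -4.9]
grip_width: 10.7
```

Run:
```python
from h import *
for n in("scene","top"):
    cv2.imwrite(f"pics/{n}6.png",cams.camera(n))
s=cv2.imread("pics/scene6.png");t=cv2.imread("pics/top6.png")
zoom(s,200,90,310,220,4.6,"pics/g4.png")
zoom(t,160,130,290,240,5.4,"pics/g2.png")
go([454,-102,290],Rdown(-.165))
```

```text
t 4.1333 pos [451.74 -98.9  286.36] w 10.970662263340618 F [-0.69  0.06 -4.21]
ROW [-2.7  2.7 -3.7] [-0.21 -0.09  0.32]
```

View pics/g4.png

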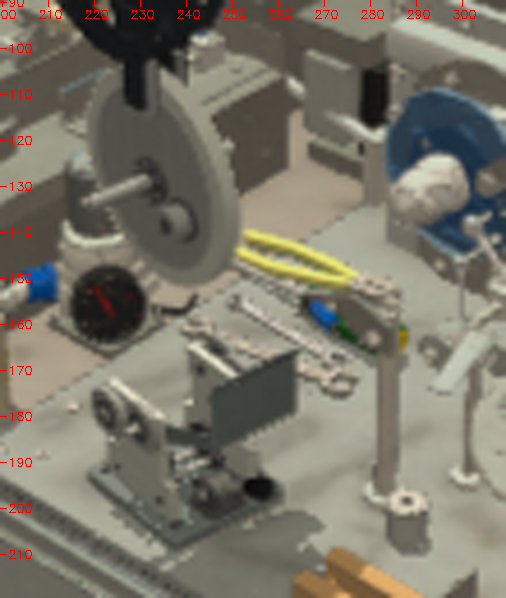

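View pics/g2.png

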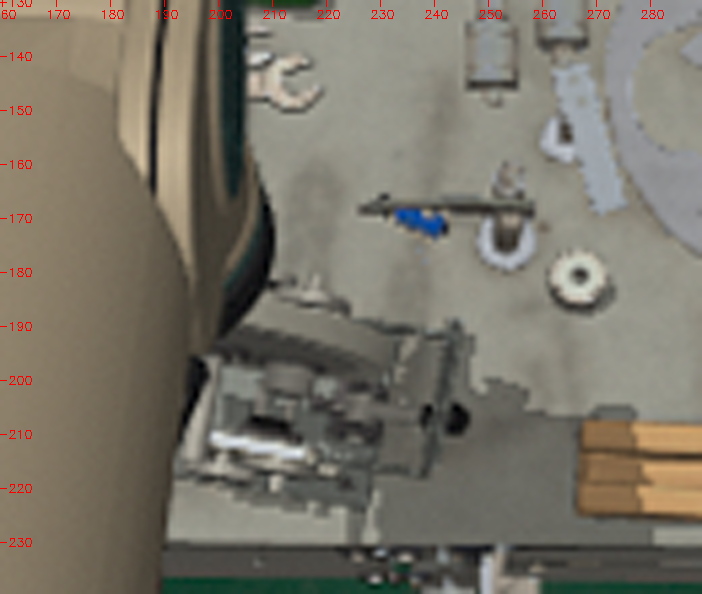

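Run:
```python
from h import *
S=env.get_state();c=S["ee_pos"]-[0,0,45.3]; y=np.array([-.987,.16,0])
print("arb end",proj("scene",c+54*y),"root",proj("scene",c+6*y))
for C in([454,-102],[454,-98]):
  for th in(.165,):
    sx=np.array([np.sin(th),np.cos(th),0]);sy=np.array([-np.cos(th),np.sin(th),0]);C3=np.array(C+[0.])
    L=lambda x,yy,z:C3+x*sx+yy*sy+[0,0,z]
    for q in[(-13,47,79),(13,47,79),(-86,0,54),(-87,33.5,150),(-87,-33.5,150),(-50,46,8),(50,46,8),(-50,-46,8),(50,-46,8),(-80,33.5,95)]:
        print(q,proj("scene",L(*q)),proj("top",L(*q)))
```

```text
arb end [218.92 134.03] root [233.06 128.22]
(-13, 47, 79) [228.23 182.95] [210.45 219.85]
(13, 47, 79) [223.05 178.91] [200.07 218.  ]
(-86, 0, 54) [256.54 195.17] [243.13 207.58]
(-87, 33.5, 150) [246.76 172.78] [240.54 216.92]
(-87, -33.5, 150) [265.56 163.86] [245.67 188.75]
(-50, 46, 8) [237.08 207.71] [226.62 224.46]
(50, 46, 8) [217.71 191.79] [189.04 217.74]
(-50, -46, 8) [261.08 195.37] [232.99 190.22]
(50, -46, 8) [241.29 180.45] [195.79 183.62]
(-80, 33.5, 95) [245.77 187.5 ] [238.07 218.63]
(-13, 47, 79) [227.26 182.42] [208.82 219.83]
(13, 47, 79) [222.1  178.38] [198.45 217.98]
(-86, 0, 54) [255.51 194.62] [241.54 207.56]
(-87, 33.5, 150) [245.69 172.23] [238.81 216.89]
(-87, -33.5, 150) [264.48 163.34] [243.96 188.73]
(-50, 46, 8) [236.1  207.14] [225.09 224.44]
(50, 46, 8) [216.8  191.28] [187.51 217.73]
(-50, -46, 8) [260.1  194.84] [231.48 190.2 ]
(50, -46, 8) [240.38 179.96] [194.27 183.61]
(-80, 33.5, 95) [244.73 186.94] [236.42 218.61]
```

Run:
```python
from h import *
go([453.5,-101,165],Rdown(-.165))
```

```text
t 4.1333 pos [451.74 -98.9  286.36] w 10.970662263340618 F [-0.69  0.06 -4.21]
ROW [ -2.    2.5 121.3] [-0.21 -0.09  0.32]
```

Call:
send_rows(targets=[-2,2,10,0,0,0.3,-2,2,30,0,0,0.3,-2,2,55,0,0,0.3,-2,2,80,0,0,0.3,-2,2,100,0,0,0.3,-2,2,115,0,0,0.3,-2,2,121,0,0,0.3,-2,2,121,0,0,0.3])

```text
t: 4.8
ee_pos: [452.6, -105.2, 164.8]
tcp_rot: [[0.171, 0.985, -0.005], [0.985, -0.171, 0.001], [-0.0, -0.005, -1.0]]
wrist_force: [0.4, 0.7, -5.4]
grip_width: 10.9
```

Run:
```python
from h import *
for n in("scene",):
    cv2.imwrite(f"pics/{n}7.png",cams.camera(n))
s=cv2.imread("pics/scene7.png")
zoom(s,200,110,280,220,5.4,"pics/i4.png")
go([453.5,-101,143.3],Rdown(-.165))
```

```text
t 4.85 pos [ 453.66 -105.07  166.  ] w 10.983079920507388 F [-0.01 -0.09 -5.09]
ROW [ 4.  -0.8 22.7] [-0.14  0.01 -0.35]
```

View pics/i4.png

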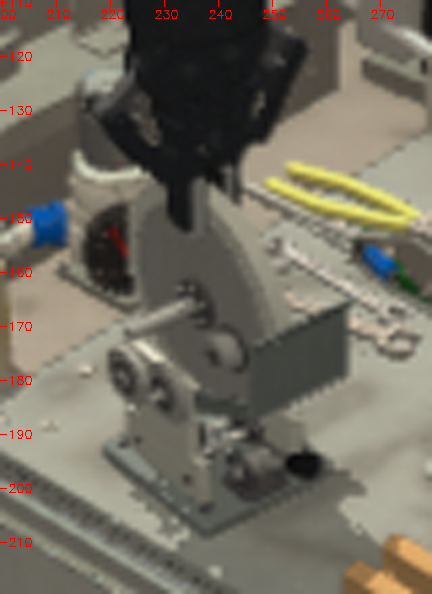

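Call:
send_rows(targets=[4,-0.5,2,0,0,-0.3,4,-0.5,6,0,0,-0.3,4,-0.5,10,0,0,-0.3,4,-0.5,14,0,0,-0.3,4,-0.5,16,0,0,-0.3,4,-0.5,18,0,0,-0.3,4,-0.5,18,0,0,-0.3])

```text
t: 5.43
ee_pos: [454.5, -100.1, 148.7]
tcp_rot: [[0.164, 0.987, -0.001], [0.987, -0.164, 0.0], [-0.0, -0.001, -1.0]]
wrist_force: [0.5, -0.4, -4.6]
grip_width: 11.0
```

Run:
```python
from h import *
for n in("scene","top"):
    cv2.imwrite(f"pics/{n}8.png",cams.camera(n))
s=cv2.imread("pics/scene8.png");t=cv2.imread("pics/top8.png")
zoom(s,205,130,275,215,7,"pics/j4.png")
zoom(t,180,165,260,235,8,"pics/j2.png")
go([453.5,-101,143.3],Rdown(-.165))
print(proj("scene",np.array([453.5,-101,98])+54*np.array([-.986,.164,0])))
```

```text
t 5.5333 pos [ 454.71 -100.13  148.98] w 10.828854229833246 F [-0.13 -0.48 -4.78]
ROW [-1.1 -1.1  5.7] [-0.    0.    0.03]
[222.96 176.54]
```

View pics/j4.png

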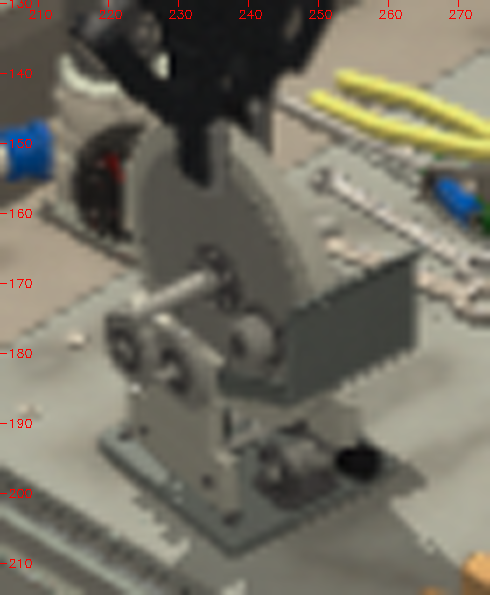

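View pics/j2.png

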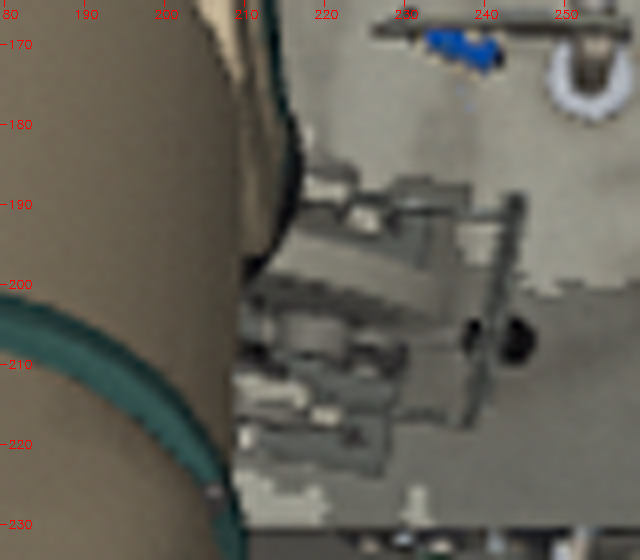

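Call:
send_rows(targets=[-1,-1,1,0,0,0,-1,-1,2,0,0,0,-1,-1,3,0,0,0,-1,-1,4,0,0,0,-1,-1,4,0,0,0])

```text
t: 5.95
ee_pos: [453.4, -100.9, 144.8]
tcp_rot: [[0.164, 0.987, -0.0], [0.987, -0.164, 0.0], [0.0, -0.0, -1.0]]
wrist_force: [0.1, -1.2, -4.9]
grip_width: 10.5
```

Call:
send_rows(targets=[0,0,0.5,0,0,0,0,0,1,0,0,0,0,0,1.5,0,0,0,0,0,1.5,0,0,0])

```text
t: 6.28
ee_pos: [453.5, -101.7, 143.7]
tcp_rot: [[0.164, 0.986, -0.0], [0.986, -0.164, -0.001], [-0.001, 0.0, -1.0]]
wrist_force: [-1.0, -2.2, -0.9]
grip_width: 10.9
```

Call:
send_rows(targets=[-0.5,0,0.3,0,0,0,-1,0,0.5,0,0,0,-1,0,0.5,0,0,0])

```text
t: 6.53
ee_pos: [453.4, -102.2, 143.3]
tcp_rot: [[0.164, 0.986, 0.0], [0.986, -0.164, -0.0], [-0.0, 0.0, -1.0]]
wrist_force: [-1.9, -2.4, 1.1]
grip_width: 11.2
```

Run:
```python
from h import *
for n in("scene",):
    cv2.imwrite(f"pics/{n}9.png",cams.camera(n))
s=cv2.imread("pics/scene9.png")
zoom(s,205,130,275,215,7,"pics/k4.png")
go([453.5,-101,143.3],Rdown(-.165))
```

```text
t 6.5833 pos [ 453.45 -102.24  143.27] w 10.857164731049904 F [-1.54 -2.59  1.27]
ROW [ 1.2 -0.1 -0. ] [0.02 0.02 0.  ]
```

View pics/k4.png

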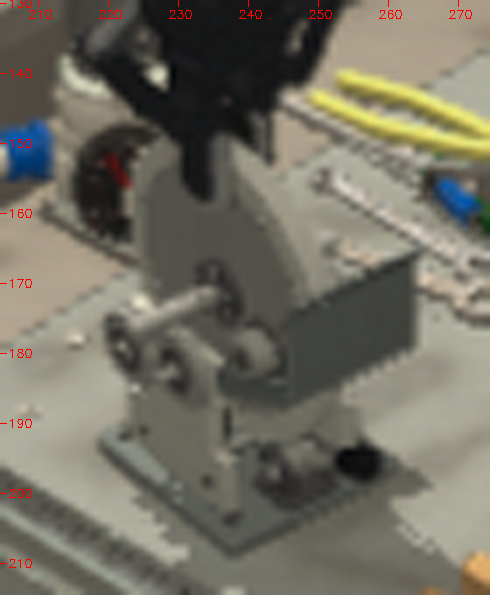

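Call:
send_rows(targets=[-0.7,0,0,0,0,0,-1.5,0,0,0,0,0,-1.5,0,0,0,0,0])

```text
t: 6.83
ee_pos: [453.5, -102.7, 143.2]
tcp_rot: [[0.164, 0.987, 0.001], [0.987, -0.164, 0.001], [0.001, 0.001, -1.0]]
wrist_force: [-0.6, 0.4, 3.2]
grip_width: 10.8
```

Call:
send_rows(targets=[0,0,-0.4,0,0,0,0,0,-0.4,0,0,0])

```text
t: 7.0
ee_pos: [453.4, -102.8, 143.3]
tcp_rot: [[0.163, 0.987, 0.0], [0.987, -0.163, 0.001], [0.001, 0.0, -1.0]]
wrist_force: [-0.8, 1.8, 1.4]
grip_width: 10.9
```

Call:
send_rows(targets=[0,0,0,0,0,0,0,0,0,0,0,0,0,0,0,0,0,0,0,0,0,0,0,0], hand=0.1)

```text
t: 7.33
ee_pos: [453.3, -103.5, 143.4]
tcp_rot: [[0.163, 0.987, 0.0], [0.987, -0.163, -0.0], [-0.0, 0.0, -1.0]]
wrist_force: [-0.7, -0.1, -0.4]
grip_width: 46.8
```

Run:
```python
from h import *
for n in("scene",):
    cv2.imwrite(f"pics/{n}10.png",cams.camera(n))
s=cv2.imread("pics/scene10.png")
zoom(s,205,130,275,215,7,"pics/l4.png")
go([453.5,-101,143.3],Rdown(-.165))
```

```text
t 7.3833 pos [ 453.26 -103.51  143.41] w 46.747265049753125 F [-0.18 -0.66  0.27]
ROW [ 2.5 -0.2  0.1] [0.02 0.   0.04]
```

View pics/l4.png

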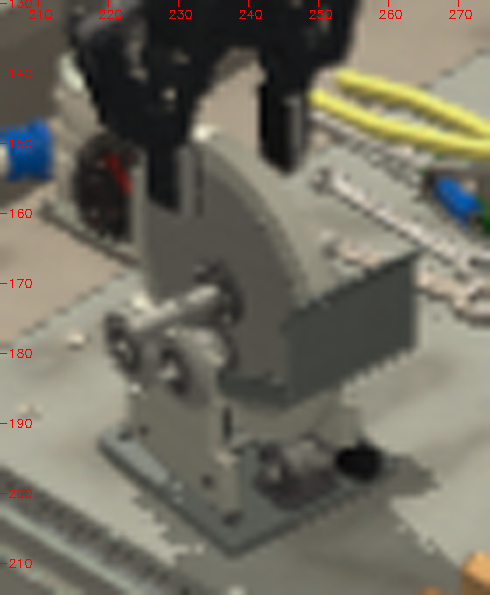

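Call:
send_rows(targets=[0,0,-5,0,0,0,0,0,-15,0,0,0,0,0,-35,0,0,0,0,0,-65,0,0,0,0,0,-95,0,0,0,0,0,-125,0,0,0,0,0,-145,0,0,0,0,0,-145,0,0,0])

```text
t: 8.05
ee_pos: [455.8, -103.6, 292.9]
tcp_rot: [[0.164, 0.986, 0.009], [0.986, -0.164, -0.002], [-0.001, 0.009, -1.0]]
wrist_force: [0.8, 0.0, -0.2]
grip_width: 47.2
```

```bash
cat >> h.py <<'E'
C=np.array([453.5,-102,0.]);SX=np.array([np.sin(TH),np.cos(TH),0]);SY=np.array([-np.cos(TH),np.sin(TH),0])
def L(x,y,z): return C+x*SX+y*SY+np.array([0,0,z])
def Rlean(deg):
    a=np.radians(deg);z=np.sin(a)*SX-np.cos(a)*np.array([0,0,1.]);y=-SY;return np.stack([np.cross(y,z),y,z],1)
def loc(p): q=np.asarray(p)-C;return np.array([q@SX,q@SY,q[2]])
E
python3 - <<'E'
from h import *
for n in("scene",):
    cv2.imwrite(f"pics/{n}11.png",cams.camera(n))
s=cv2.imread("pics/scene11.png")
zoom(s,205,130,275,215,7,"pics/m4.png")
go(L(-170,0,230),Rlean(43))
print(env.get_state()["qpos"])
E
```

```text
t 8.1 pos [ 454.47 -103.67  290.75] w 47.0299834236395 F [ 0.68 -0.29 -0.94]
ROW [-168.5   -1.6   60.8] [ 0.29 43.03  0.13]
[ 0.45  0.31 -0.38  1.92  0.14  0.93 -0.16]
```

View pics/m4.png

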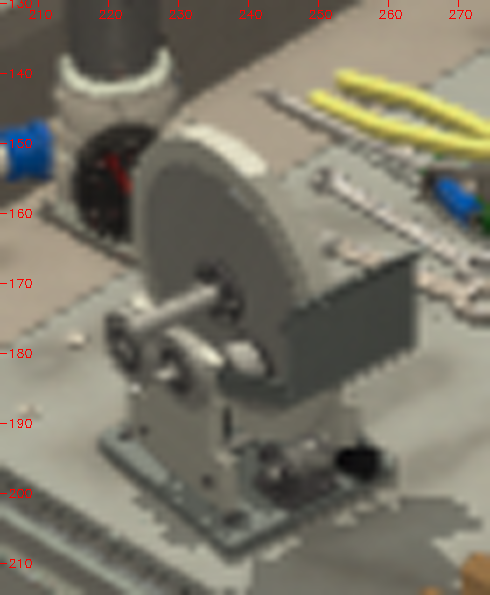

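Call:
send_rows(targets=[-25,0,0,0,6,0,-50,0,0,0,12,0,-80,0,0,0,18,0,-110,0,10,0,24,0,-140,0,25,0,30,0,-168,-1,40,0,36,0,-168,-1,60,0,43,0,-168,-1,60,0,43,0], hand=-1)

```text
t: 8.77
ee_pos: [418.5, -273.3, 214.8]
tcp_rot: [[0.139, 0.984, 0.109], [0.707, -0.176, 0.685], [0.693, -0.018, -0.721]]
wrist_force: [-1.7, -0.4, -3.8]
grip_width: 0.0
```

Run:
```python
from h import *
for n in("scene","top"):
    cv2.imwrite(f"pics/{n}12.png",cams.camera(n))
s=cv2.imread("pics/scene12.png")
zoom(s,205,110,335,215,6,"pics/n4.png")
go(L(-110,0,100),Rlean(43))
S=env.get_state();print(S["qpos"],loc(S["ee_pos"]),S["tcp_rot"][:,2],proj("scene",S["ee_pos"]))
```

```text
t 8.8667 pos [ 423.17 -268.31  225.16] w 0.2376720054191705 F [0.32 0.77 1.14]
ROW [-43.    3.3 131.5] [-0.19 -0.37 -0.3 ]
[ 1.15  0.76 -0.47  1.64 -0.31  1.25  0.73] [-169.03    2.6   225.16] [ 0.11  0.68 -0.73] [274.95 158.82]
```

View pics/n4.png

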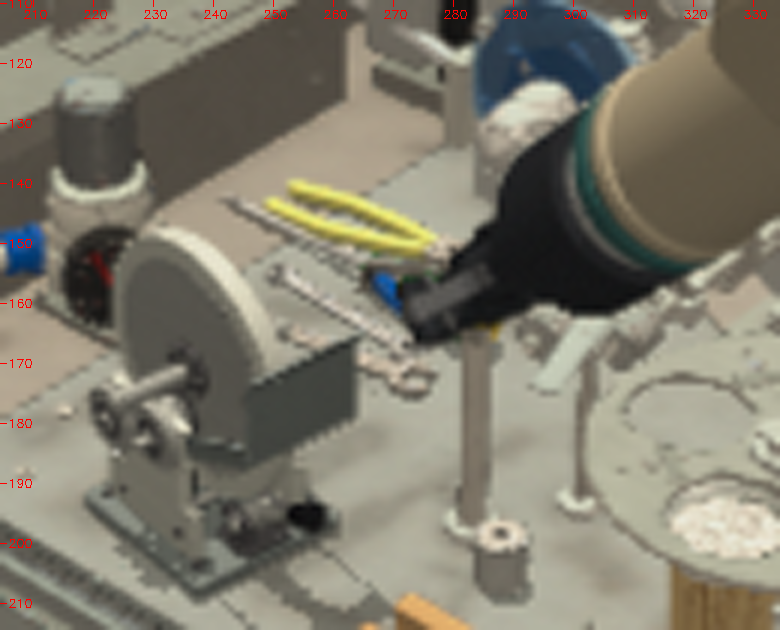

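View pics/top12.png

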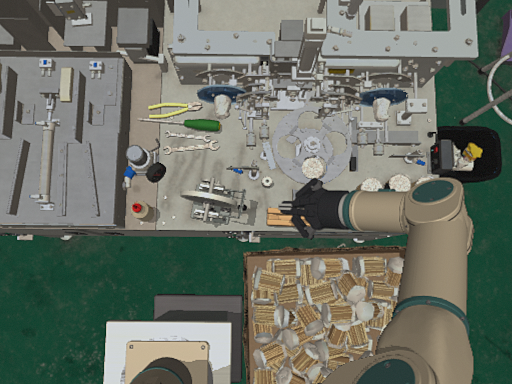

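Call:
send_rows(targets=[-10,0.5,15,0,0,0,-20,1,40,0,0,0,-30,2,65,0,0,0,-38,2.5,90,0,0,0,-43,3,110,0,0,0,-43,3,125,0,0,0,-43,3,131,0,0,0,-43,3,131,0,0,0])

```text
t: 9.53
ee_pos: [438.4, -209.8, 106.1]
tcp_rot: [[0.114, 0.987, 0.11], [0.724, -0.158, 0.672], [0.681, 0.003, -0.733]]
wrist_force: [0.5, -0.4, -0.4]
grip_width: -0.0
```

Run:
```python
from h import *
for n in("scene","top"):
    cv2.imwrite(f"pics/{n}13.png",cams.camera(n))
s=cv2.imread("pics/scene13.png")
zoom(s,205,110,335,215,6,"pics/o4.png")
zoom(cv2.imread("pics/top13.png"),180,160,310,240,6,"pics/o2.png")
go(L(-84,0,76),Rlean(43))
S=env.get_state();print(S["qpos"],loc(S["ee_pos"]),S["tcp_rot"][:,2],proj("scene",S["ee_pos"]))
```

```text
t 9.6333 pos [ 438.39 -212.43  105.64] w 0.0344034733002349 F [-0.29 -0.33 -0.32]
ROW [-0.  -3.3 40.4] [0.05 0.19 0.25]
[ 1.09  0.9  -0.48  1.8  -0.32  0.94  0.79] [-111.41   -3.24  105.64] [ 0.11  0.67 -0.73] [262.73 184.7 ]
```

View pics/o4.png

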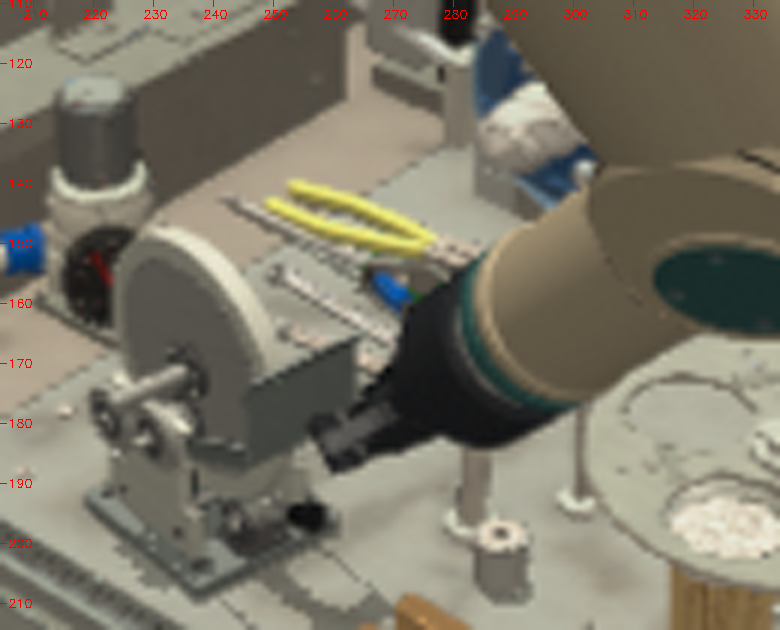

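View pics/o2.png

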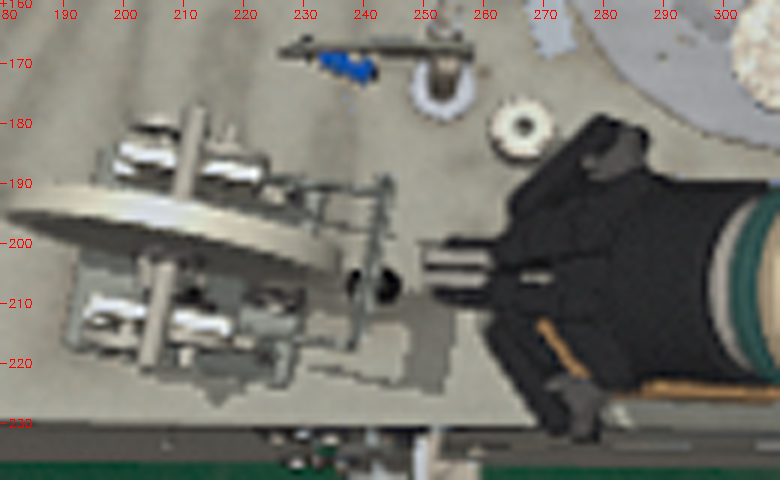

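Run:
```python
from h import *
a,b=onz("top",212,177.5,98),onz("top",204.3,220,98)
print(loc(a),loc(b),loc((a+b)/2))
```

```text
[  1.05 -55.06  98.  ] [-0.17 50.94 98.  ] [ 0.44 -2.06 98.  ]
```

Call:
send_rows(targets=[0,-3,0,0,0,0.2,0,-3,0,0,0,0.2,0,-3,0,0,0,0.2,0,-3,0,0,0,0.2,0,-3,0,0,0,0.2,0,-3,0,0,0,0.2,0,-3,0,0,0,0.2,0,-3,0,0,0,0.2])

```text
t: 10.3
ee_pos: [434.1, -211.9, 103.2]
tcp_rot: [[0.123, 0.986, 0.112], [0.721, -0.166, 0.673], [0.682, -0.002, -0.731]]
wrist_force: [0.5, 0.6, -0.4]
grip_width: -0.1
```

Run:
```python
from h import *
im=[];im.append(cams.camera("scene"));t0=env.get_state()["t"]
for k in range(4): im.append(cams.camera("scene"))
cv2.imwrite("pics/scene14.png",im[-1])
p=cv2.imread("pics/scene13.png")
for k in im: 
    d=cv2.absdiff(k,p).max(2);p=k
    ys,xs=np.where(d[140:200,210:262]>25);print(len(ys),(xs.mean()+210,ys.mean()+140) if len(ys) else "")
go(L(-84,0,76),Rlean(43))
print(loc(env.get_state()["ee_pos"]))
zoom(im[-1],215,140,265,210,8,"pics/p4.png")
```

```text
34 (np.float64(253.3235294117647), np.float64(182.26470588235293))
0 
0 
0 
0 
t 10.55 pos [ 434.13 -211.82  103.22] w -0.2520605837653796 F [0.27 0.54 0.2 ]
ROW [ 1.6  1.1 38.7] [-0.03 -0.01 -0.17]
[-111.51    1.07  103.22]
```

View pics/p4.png

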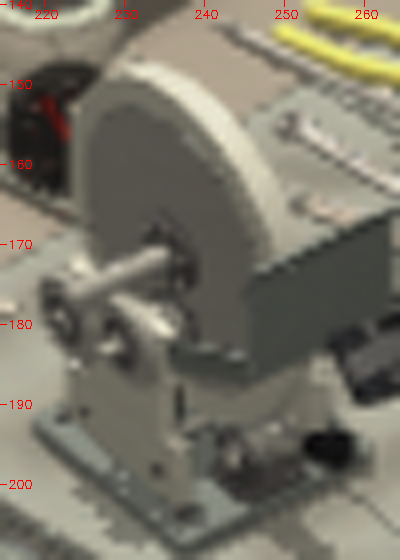

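Call:
send_rows(targets=[1.6,1,10,0,0,0,1.6,1,10,0,0,0,1.6,1,10,0,0,0,1.6,1,10,0,0,0,1.6,1,10,0,0,0,1.6,1,10,0,0,0,1.6,1,10,0,0,0,1.6,1,10,0,0,0])

```text
t: 11.22
ee_pos: [436.4, -204.3, 97.1]
tcp_rot: [[0.123, 0.986, 0.112], [0.721, -0.166, 0.673], [0.682, -0.002, -0.731]]
wrist_force: [-0.8, -0.6, -0.9]
grip_width: -0.0
```

Call:
send_rows(targets=[0,0,0,0,0,0,0,0,0,0,0,0,0,0,0,0,0,0,0,0,0,0,0,0,0,0,0,0,0,0,0,0,0,0,0,0,0,0,0,0,0,0,0,0,0,0,0,0])

```text
t: 11.88
ee_pos: [436.4, -204.2, 97.0]
tcp_rot: [[0.123, 0.986, 0.112], [0.721, -0.166, 0.673], [0.682, -0.002, -0.731]]
wrist_force: [-0.3, 0.1, 0.6]
grip_width: -0.2
```

Call:
send_rows(targets=[0,0,0,0,0,0,0,0,0,0,0,0,0,0,0,0,0,0,0,0,0,0,0,0,0,0,0,0,0,0,0,0,0,0,0,0,0,0,0,0,0,0,0,0,0,0,0,0])

```text
t: 12.55
ee_pos: [436.4, -204.2, 97.0]
tcp_rot: [[0.123, 0.986, 0.112], [0.721, -0.166, 0.673], [0.682, -0.002, -0.731]]
wrist_force: [-0.3, 0.2, 0.1]
grip_width: 0.1
```

Call:
send_rows(targets=[0,0,0,0,0,0,0,0,0,0,0,0,0,0,0,0,0,0,0,0,0,0,0,0,0,0,0,0,0,0,0,0,0,0,0,0,0,0,0,0,0,0,0,0,0,0,0,0])

```text
t: 13.22
ee_pos: [436.4, -204.1, 97.0]
tcp_rot: [[0.123, 0.986, 0.112], [0.721, -0.166, 0.673], [0.682, -0.002, -0.731]]
wrist_force: [0.4, -0.8, -1.1]
grip_width: -0.0
```

Run:
```python
from h import *
im=[]
for k in range(5): im.append(cams.camera("scene"))
cv2.imwrite("pics/scene15.png",im[-1])
p=cv2.imread("pics/scene14.png")
for k in im: 
    d=cv2.absdiff(k,p).max(2);p=k
    for T in(6,25):
        ys,xs=np.where(d[140:200,210:248]>T);print(T,len(ys),(xs.mean()+210,ys.mean()+140) if len(ys) else "",end=" ")
    print()
cv2.imwrite("pics/top15.png",cams.camera("top"))
go(L(-84,0,76),Rlean(43))
print(loc(env.get_state()["ee_pos"]),proj("scene",L(0,20,65)),proj("top",L(0,20,65)))
zoom(im[-1],215,140,285,210,8,"pics/q4.png")
zoom(cv2.imread("pics/top15.png"),185,170,275,230,8,"pics/q2.png")
```

```text
6 0  25 0  
6 0  25 0  
6 0  25 0  
6 0  25 0  
6 0  25 0  
t 13.5167 pos [ 436.44 -204.15   97.05] w 0.06973982398099762 F [-0.3   0.87  0.09]
ROW [-0.1  0.1 28.7] [-0.02  0.   -0.17]
[-103.56    0.05   97.05] [233.1 181.3] [207.81 209.06]
```

View pics/q4.png

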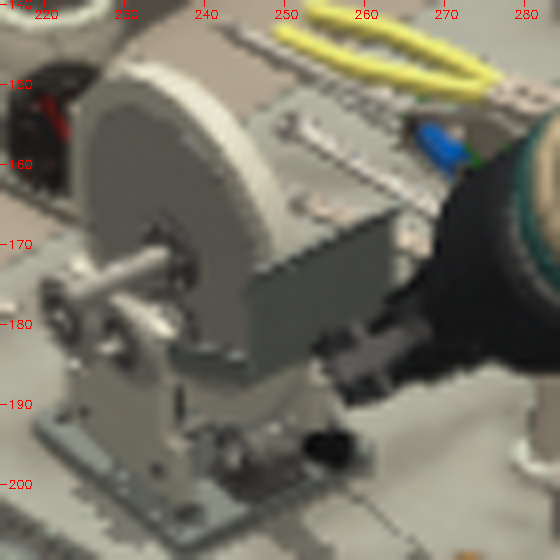

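View pics/q2.png

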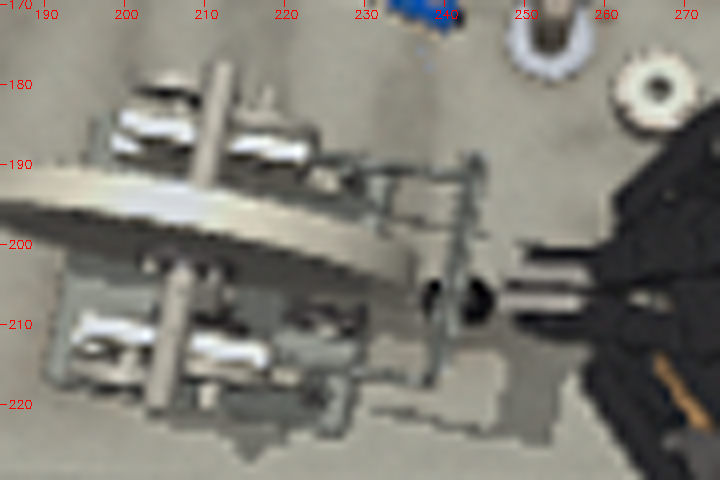

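Call:
send_rows(targets=[-2.6,0,0,0,0,0,-2.6,0,8,0,0,0,-2.6,0,16,0,0,0,-2.6,0,23,0,0,0,-2.6,0,28,0,0,0,-2.6,0,30,0,0,0,-2.6,0,30,0,0,0])

```text
t: 14.1
ee_pos: [439.2, -184.9, 73.0]
tcp_rot: [[0.123, 0.986, 0.11], [0.72, -0.165, 0.674], [0.683, -0.003, -0.731]]
wrist_force: [-0.4, -0.3, -0.3]
grip_width: -0.3
```

Run:
```python
from h import *
a=cams.camera("scene");b=cams.camera("top")
cv2.imwrite("pics/scene16.png",a);cv2.imwrite("pics/top16.png",b)
S=env.get_state();print(loc(S["ee_pos"]),S["wrist_force"])
print("corner",proj("scene",S["ee_pos"]-11*S["tcp_rot"][:,0]),"tcp",proj("scene",S["ee_pos"]),proj("top",S["ee_pos"]))
zoom(a,215,140,285,210,8,"pics/r4.png")
zoom(b,185,170,275,230,8,"pics/r2.png")
```

```text
[-85.01   0.01  73.29] [-0.21  0.81  0.83]
corner [257.89 193.22] tcp [256.11 189.85] [242.65 206.8 ]
```

View pics/r4.png

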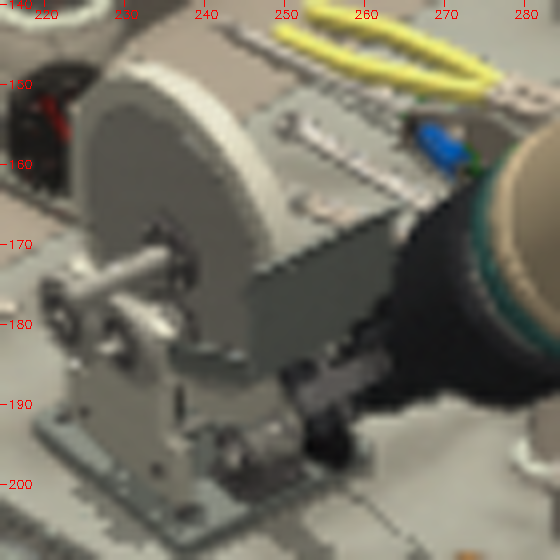

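View pics/r2.png

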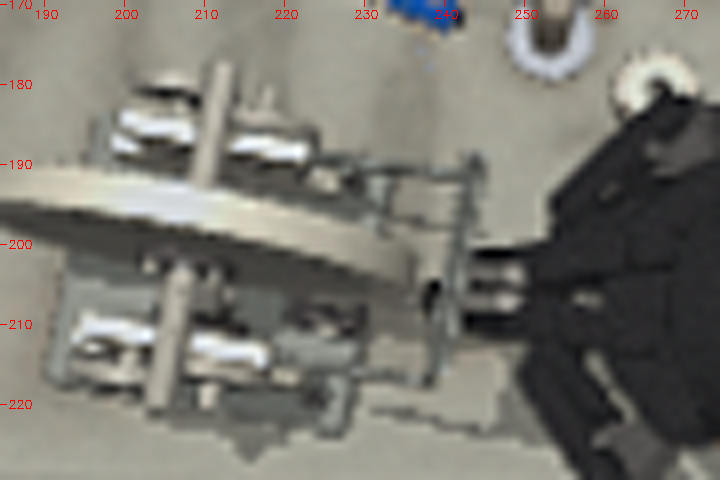

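Call:
send_rows(targets=[0.3,0,2,0,0,0,0.6,0,3.7,0,0,0,-1.6,0,5.2,0,0,0,-4.6,0,7.1,0,0,0,-4.6,0,7.1,0,0,0])

```text
t: 14.62
ee_pos: [439.8, -184.5, 65.4]
tcp_rot: [[0.123, 0.986, 0.112], [0.72, -0.167, 0.674], [0.683, -0.002, -0.73]]
wrist_force: [0.1, -1.3, 8.4]
grip_width: 0.1
```

Run:
```python
from h import *
a=cams.camera("scene")
cv2.imwrite("pics/scene17.png",a)
S=env.get_state();print(loc(S["ee_pos"]),S["wrist_force"],S["moment"])
zoom(a,215,140,285,210,8,"pics/u4.png")
d=cv2.absdiff(a,cv2.imread("pics/scene15.png")).max(2);print((d[140:180,210:245]>10).sum())
```

```text
[-83.39  -0.1   65.71] [-1.19 -2.04  8.93] [0.16 0.12 0.14]
0
```

View pics/u4.png

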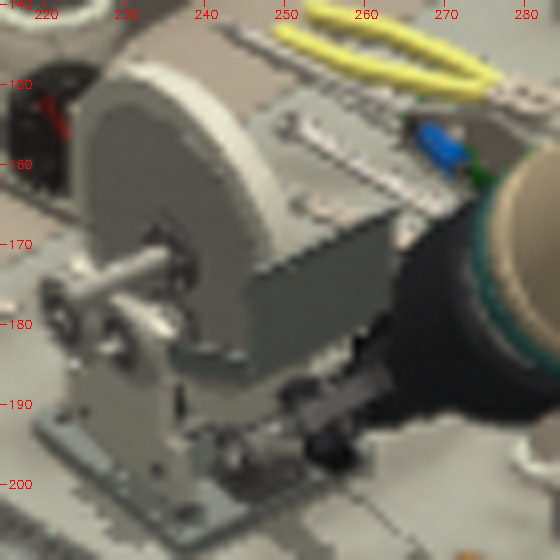

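Call:
send_rows(targets=[-2,0,1.6,0,0,0,-4,0,3.1,0,0,0,-6,0,4.7,0,0,0,-8,0,6.2,0,0,0,-9.7,0,7.6,0,0,0,-11.4,0,9,0,0,0,-11.4,0,9,0,0,0])

```text
t: 15.25
ee_pos: [439.2, -190.6, 49.7]
tcp_rot: [[0.126, 0.985, 0.114], [0.724, -0.17, 0.668], [0.678, -0.001, -0.735]]
wrist_force: [-1.5, -6.5, 5.1]
grip_width: -0.2
```

Run:
```python
from h import *
a=cams.camera("scene")
cv2.imwrite("pics/scene18.png",a)
S=env.get_state();print(loc(S["ee_pos"]),S["wrist_force"],S["moment"])
zoom(a,215,140,285,210,8,"pics/v4.png")
d=cv2.absdiff(a,cv2.imread("pics/scene15.png")).max(2);print((d[140:180,210:245]>10).sum())
```

```text
[-88.97  -0.5   50.06] [-0.98 -3.83  4.17] [-0.75  0.24  0.03]
0
```

View pics/v4.png

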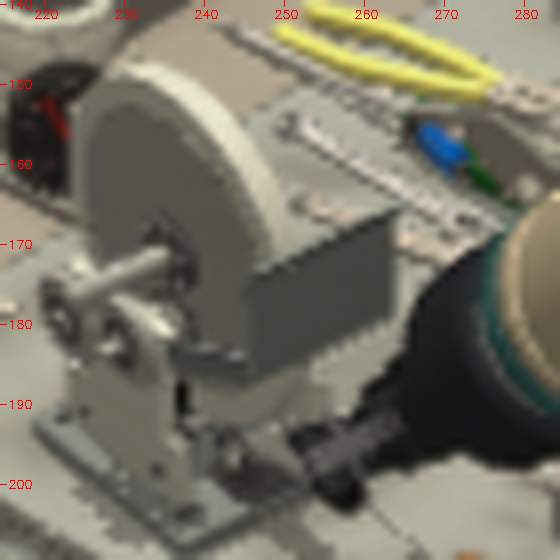

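Call:
send_rows(targets=[0,0,1.5,0,0,0,-0.5,0,4,0,0,0,-2,0,6.4,0,0,0,-3.3,0,8,0,0,0,-4.6,0,9.4,0,0,0,-4.6,0,9.4,0,0,0])

```text
t: 15.8
ee_pos: [439.3, -182.9, 39.9]
tcp_rot: [[0.123, 0.986, 0.11], [0.72, -0.165, 0.674], [0.683, -0.003, -0.731]]
wrist_force: [-0.1, 0.9, -0.1]
grip_width: 0.1
```

Run:
```python
from h import *
a=cams.camera("scene")
cv2.imwrite("pics/scene19.png",a)
S=env.get_state();print(loc(S["ee_pos"]),S["wrist_force"],S["moment"])
zoom(a,215,140,285,210,8,"pics/w4.png")
d=cv2.absdiff(a,cv2.imread("pics/scene15.png")).max(2);print((d[140:180,210:245]>10).sum())
```

```text
[-82.21   0.64  40.1 ] [ 0.54  0.8  -0.03] [-0.69  0.04 -0.03]
0
```

View pics/w4.png

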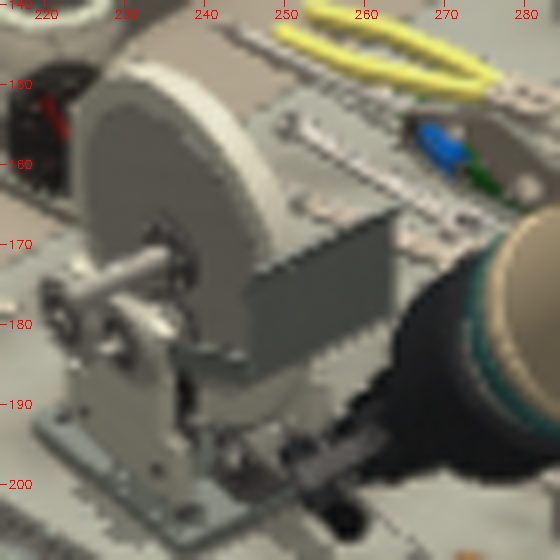

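Call:
send_rows(targets=[0,0,-5,0,0,0,0,0,-20,0,0,0,0,0,-45,0,0,0,0,0,-75,0,0,0,0,0,-105,0,0,0,0,0,-135,0,0,0,0,0,-160,0,0,0,0,0,-170,0,0,0])

```text
t: 16.52
ee_pos: [421.0, -301.6, 167.0]
tcp_rot: [[0.124, 0.986, 0.115], [0.724, -0.169, 0.669], [0.679, 0.001, -0.735]]
wrist_force: [1.0, -1.8, 0.7]
grip_width: -0.0
```

Run:
```python
from h import *
a=cams.camera("scene");b=cams.camera("top")
cv2.imwrite("pics/scene20.png",a);cv2.imwrite("pics/top20.png",b)
S=env.get_state();print(S["t"],loc(S["ee_pos"]),S["wrist_force"])
for th in(0,.35,.54,.733):
    an=np.radians(30)-th;p=L(-41-52*np.cos(an),0,28+52*np.sin(an));print(th,proj("scene",p),proj("top",p))
for n,i,r in(("scene",a,(190,215,240,272)),("top",b,(198,218,230,256))):
    m=(i.max(2)<45);sub=np.zeros_like(m);sub[r[0]:r[1],r[2]:r[3]]=m[r[0]:r[1],r[2]:r[3]]
    k,l,st,c=cv2.connectedComponentsWithStats(sub.astype(np.uint8));print(n,st[1:],c[1:])
d=cv2.absdiff(a,cv2.imread("pics/scene15.png")).max(2);print((d[140:180,210:245]>10).sum())
zoom(a,215,140,285,215,8,"pics/x4.png");zoom(b,185,170,275,230,8,"pics/x2.png")
```

```text
16.6167 [-200.25   -0.4   165.63] [ 0.18 -0.12 -0.95]
0 [256.43 195.26] [243.14 207.78]
0.35 [257.84 200.84] [245.58 208.99]
0.54 [258.05 203.57] [245.9  209.48]
0.733 [257.85 205.99] [245.49 209.84]
scene [[251 195   1   1   1]
 [244 199   2   2   3]
 [254 203   6   6  21]] [[251.   195.  ]
 [244.67 199.33]
 [256.81 205.48]]
top [[243 207   6   5  26]] [[245.46 208.85]]
1
```

View pics/x4.png

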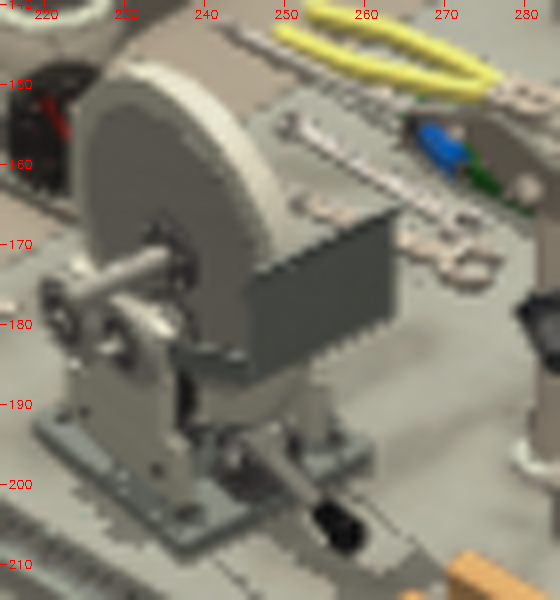

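View pics/x2.png

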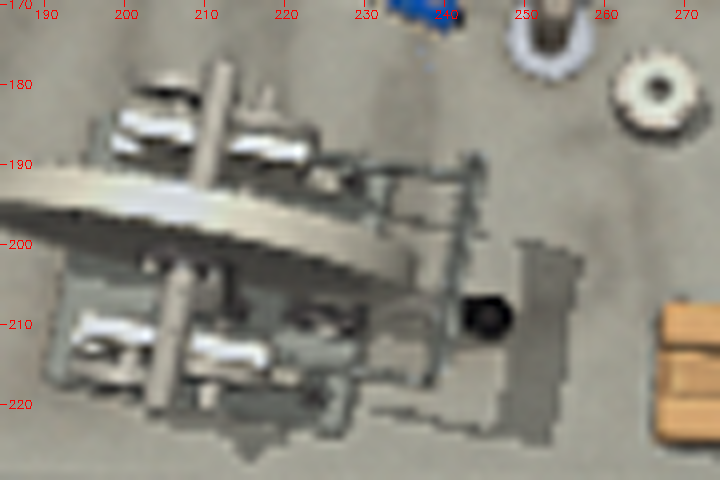

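View pics/scene20.png

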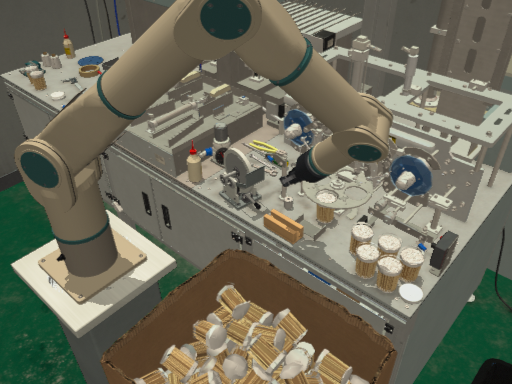

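Call:
send_rows(targets=[0,0,0,0,0,0,0,0,0,0,0,0,0,0,0,0,0,0,0,0,0,0,0,0,0,0,0,0,0,0,0,0,0,0,0,0])

```text
t: 17.12
ee_pos: [420.8, -297.4, 164.6]
tcp_rot: [[0.123, 0.986, 0.111], [0.72, -0.166, 0.673], [0.683, -0.003, -0.731]]
wrist_force: [-0.0, -0.2, 1.1]
grip_width: 0.3
```

Run:
```python
from h import *
a=cams.camera("scene")
d=cv2.absdiff(a,cv2.imread("pics/scene20.png")).max(2);print((d[140:215,210:265]>10).sum())
d=cv2.absdiff(a,cv2.imread("pics/scene0.png")).max(2);print("oil",(d[140:188,180:206]>15).sum())
print(env.get_state()["t"],env.sign_off())
```

```text
0
oil 76
the job is handed in; nothing more can be done
17.1667 None
```

Run:
```python
import cv2,numpy as np
a=cv2.imread("pics/scene20.png");o=cv2.imread("pics/scene0.png")
d=cv2.absdiff(a,o).max(2);ys,xs=np.where(d[140:188,180:206]>15);print(xs.min()+180,xs.max()+180,ys.min()+140,ys.max()+140)
f=lambda i:[x.mean().round(2) for x in np.where((i[140:190,180:206,2]>130)&(i[140:190,180:206,1]<70))];print(f(o),f(a))
```

```text
186 204 140 184
[np.float64(9.13), np.float64(11.93)] [np.float64(10.04), np.float64(12.22)]
```

Run:
```python
import cv2,numpy as np
for n in(0,5,12,20):
    a=cv2.imread(f"pics/top{n}.png")[195:225,120:155];ys,xs=np.where((a[...,2]>130)&(a[...,1]<80));print(n,xs.mean()+120,ys.mean()+195,len(xs))
i=[cv2.resize(cv2.imread(f"pics/scene{n}.png")[138:190,178:210],None,fx=10,fy=10) for n in(0,20)]
cv2.imwrite("pics/oil.png",np.hstack(i))
```

```text
0 135.6304347826087 207.73913043478262 46
5 135.86046511627907 207.62790697674419 43
12 136.45238095238096 207.42857142857142 42
20 136.37777777777777 207.42222222222222 45
```

View pics/oil.png

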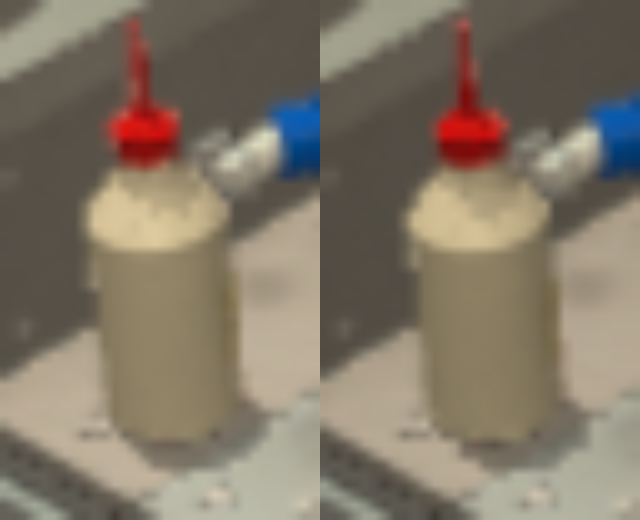

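The job was handed in at t ≈ 17.2 s with the disc locked in the stand. I lifted the disc from its rack by the rim and laid the arbor on the rollers under light contact. Then I let go and left it alone until it stopped swinging. With the gripper leaned back about 43° I pushed the ball down, at about 9 N, until the lever snapped over, and I took the hand away.

**Last checks:**
- **Disc at rest before locking:** there was no change in the pictures for about 3 s. The disc was just as still through the push and after it; the only difference was one pixel.
- **Lever locked:** the ball sits at scene pixel (257, 205.5), against (257.9, 206.0) expected for 0.733 rad. It stayed there after I withdrew.
- **Hand:** clear of everything, with a wrist force of about 1 N or less, which is noise.
- **Not seen directly:** the crank pin and the jaws were hidden by the cheek and guard. That the pin hangs down and the jaws grip is inferred from the free settling and the snapped lever.
- **One check disagreed:** between the first and last pictures the oil bottle shows a slight change of under one pixel (1–2 mm at most), like a small lean righting itself. It had begun before the arm worked near the stand, and I logged no contact with the bottle.

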